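# Lean an arm facing panel on the drying rest

## Task

Stand the long plywood chair-arm panel in the leaning rest: square foot on the bench right up against the toe strip, on the bar's side of it, rounded head up, leaning squarely back on about the middle of the steel bar. While you still hold it there, press it steadily and firmly, but not hard, against the bar for about half a second to be sure that it beds, then let go and leave it leaning by itself; leave the other things on the bench alone.

Things in the scene. Friction and masses are not known exactly. Their poses are not given: they have to be found in the camera images.
- panel: Long plywood arm facing panel, 225 x 60 x 12 mm, 85 to 170 g: straight stem with square foot, round head 80 mm wide. Origin: on its back face (starts underneath), centre line, 100 mm from the foot edge. x points along it to the head, y across the stem, z out of the front face (up at the start). Starts flat, head away from the robot. Stem sides are straight from x = -100 to 58 mm.
- panel_foot (a point): Middle of the panel's foot edge on the back face, 100 mm from the panel's origin along its -x; this edge stands on the bench when the panel leans. A grasp across the 60 mm stem with the tool leaning so that the fingertips point up to 30 degrees towards this foot lets the panel later be stood at 65 degrees with the tool leaning only 35 to 40 the other way.
- panel_head (a point): Centre of the panel's round head (40 mm radius), on the back face, 85 mm from the panel's origin along +x.
- battens: Two fixed dark battens, 30 mm wide, 160 mm long, 30 mm high, that the panel lies across; their centre lines are 70 mm either side of this origin (midway, on the bench) and run along its y axis. The panel's origin starts within about 25 mm of midway between them.
- rest: Fixed leaning rest. Origin: on the bench, middle of the toe strip's inner face; x points from strip to bar, y along the bar, z up. The foot goes at x > 0, on bare bench. Wooden cheeks at x = 72 to 147 mm, 150 mm high, 218 mm apart inside, on 14 mm high side runners, carry the rigid round steel bar (18 mm diameter). Bedding needs at least 4 N between panel and bar; over 30 N is too hard.
- bar_slots (a point): Point 125 mm above the bench, 109 mm from the rest's origin along x, midway between the slots of the cheeks. The bar's axis is at this height but up to 15 mm before or behind (rest x = 94 to 124 mm): its clamped setting is NOT measured; feel for it or see it. With the foot at the strip the panel meets it at 50 to 60 degrees to the bench; at 63 or steeper it is clear.
- toe: Fixed wooden toe strip on the bench, 20 mm thick (x), 254 mm long (y), 14 mm high; origin under its centre, axes as the rest's. Its inner face, towards the bar, is at the rest's origin. With the panel leaning, the front edge of its foot meets the strip and the back foot edge stands about 10 mm off it.
- spool: Bystander: wooden spool, 56 mm in diameter, 55 mm high, origin at its underside. Leave it.
- can: Bystander: plain aluminium can, 66 mm in diameter, 115 mm high, origin at its underside. Leave it.
- offcut: Bystander: short rectangular plywood offcut lying flat, 90 x 50 x 12 mm, origin at its underside. Not the panel; leave it.
Things that resemble listed ones, but are neither listed nor needed, are in the scene too. What is meant by the panel is not blue or red, and is the smaller of those in its own colour.

How it is judged:
By the outcome, as a careful person would: the job done as asked, in the order asked, and still so for the second after the job is handed in, with the robot touching nothing.
It also fails if it takes over 54 s, if anything falls off the work surface, if the arm or the gripper's body presses on something with over 40 N, if the wrist force passes 120 N, or if a joint passes its speed limit or range.

## Robot

A 6-joint arm with a two-finger parallel gripper is mounted at the origin on the work surface. World frame = base frame: x ahead of the robot, y to its left, z up, the work surface at z = 0. Lengths are in mm, angles in degrees, forces in N, time in s.
With the tool pointing down it reaches from about 300 to 850 mm from the base axis. Payload 4.2 kg.
Tool frame: the origin (TCP) lies at the very end of the fingers, on their centre line; the grasp point (between the pads) lies 19 mm behind it; z points along the fingers, y is the direction in which the jaws open and shut (so a half turn about z gives the same grasp; the last joint's range is limited). The gripper opens to 91 mm and grips with 3 to 60 N. Pads are 32 mm wide; open, the fingers measure 118 mm over their backs; the gripper's body (76 mm by 178 mm) begins 60 mm behind the grasp point.
Start: joints at [63.14, 18.312, 89.639, -0, 72.044, -1.146], TCP at [249.488, 518.072, 213.976] pointing down, gripper open.
Joint ranges: [-177.97, 177.97], [-48.28, 115.42], [12.27, 149.76], [-77.06, 257.06], [2.81, 150.46], [-146.56, 146.56]. Speed limits (degrees/s): [147.25, 147.25, 180, 180, 180, 180].

## Interface

Orientations are given as [roll, pitch, yaw] about the fixed x, y, z axes, in that order (R = Rz(yaw) Ry(pitch) Rx(roll)).
In Python, from workcell import monitor, eyes, job gives the robot as it stands.
- The arm moves only by the tool move_arm, never from a script. Its argument "increments" is a list that holds one entry, the list of rows, each a list of 7 numbers: the opening, from 0 (shut) to 1 (fully open), then the shift along the tool's x, y, z in cm, then the turn, a rotation vector about the tool's x, y, z in rad. In form: [[[jaw, x, y, z, ax, ay, az], ...]]. A call has 1 to 12 rows; each row shifts and turns the pose as measured when the row begins, along the tool's axes as they then stand; what a row does not reach is not made up. A row lasts 1/8 s, in which the tool goes at most 62.5 mm and 10.7 degrees, less where a joint would pass 70% of its speed; a pose out of reach is approached as far as the arm can. A call is refused whole if a number of a shift passes 6.25 or a number of a turn 0.188, either way. A call with a gripper value outside its range is refused whole. The fingers move at their own pace and stop on an object; "force" is the grip in N (left out, the last holds). Time passes only in rows, so rows that do not move let the fingers close. It gives the time, the measured TCP pose, the force and the opening at its end, in the units of the state.
- monitor.state(): the state, without advancing time (a new reading comes with each control period).
- eyes.grab_frame(name): name is "side" or "top" or "wrist"; returns a dict with "color" (400x640x3 uint8, red, green, blue), "z_map" (400x640 float32, mm along the optical axis (not along the pixel's ray), 0 where there is no reading), "camera_matrix" (3x3 intrinsics, pixels), "rvec" (rotation vector, rad) and "tvec" (3), from world to camera coordinates, as OpenCV has them. Camera axes: x right, y down, z forward; pixel columns grow to the right and rows downward; lengths in mm; the calibration is good to about 2 mm. The wrist camera is an equidistant fisheye: a pixel r from the principal point sees the ray r / f radians off the axis. A picture is of the moment at which its call begins.
- job.job_done(): hands the job in, once; it reports no verdict.
The state is a dict: "time_s": time; "qpos": joint angles; "qvel": joint speeds; "effort": joint torques, N m; "ee_pos": TCP position; "ee_rot": TCP orientation; "force": force on the tool from outside, world axes, zero at the start; "torque": the same for the moment, N m; "gripper_width": finger opening in mm.
Only numpy, scipy, OpenCV 4.12 (cv2) and the standard library are available. Lean on these libraries where they do the work, as an engineer would, in place of code of your own. Each camera call takes 0.05 s, during which the arm holds its last target. There are 200 camera calls.

## Working session

There is one attempt and no reset: what is moved stays moved. The work goes in short steps, Python scripts to look and compute and a tool call to move; the robot and the scene stay as the last step left them, time stands still between calls to the robot, and variables do not carry over. Pictures are saved under pics/ and viewed, about 8 in all and at most 12, crops included, and the job is handed in when it is done.

Besides the shell and the picture viewer there is one more tool, called as name([rows], argument=value, ...), one row to a line, values as JSON. move_arm: Moves the arm, as the interface text tells. Its arguments: {"type":"object","properties":{"increments":{"type":"array"},"force":{"type":"number"}},"required":["increments"]}

```bash
mkdir -p pics; ls; cat > h.py <<'E'
import numpy as np, cv2
from workcell import monitor, eyes, job
def grab(n,save=None):
    f=eyes.grab_frame(n)
    np.savez(f'/tmp/{n}.npz',**f)
    if save: cv2.imwrite(f'pics/{save}.png',f['color'][:,:,::-1])
    return f
def load(n): return dict(np.load(f'/tmp/{n}.npz'))
def RT(f): return cv2.Rodrigues(np.array(f['rvec'],float))[0],np.array(f['tvec'],float).ravel()
def cloud(f):
    R,t=RT(f);K=f['camera_matrix'];z=f['z_map'].astype(float)
    v,u=np.mgrid[:400,:640]
    P=np.dstack([(u-K[0,2])/K[0,0]*z,(v-K[1,2])/K[1,1]*z,z])
    return (P-t)@R
def ray(f,px,h):
    R,t=RT(f);K=f['camera_matrix'];px=np.atleast_2d(px).astype(float)
    d=np.c_[(px[:,0]-K[0,2])/K[0,0],(px[:,1]-K[1,2])/K[1,1],np.ones(len(px))]@R
    c=-R.T@t
    return c+d*((h-c[2])/d[:,2])[:,None]
E
python3 - <<'E'
from h import *
print(monitor.state())
for n in('top','side'):
    f=grab(n,n+'0'); R,t=RT(f); print(n,-R.T@t,R[2],f['camera_matrix'][0,0],(f['z_map']>0).mean())
E
```

```text
pics
{'time_s': 0.0, 'qpos': array([ 6.31397841e+01,  1.83497686e+01,  8.97087716e+01, -1.10795551e-03,
        7.20423386e+01, -1.14876131e+00]), 'qvel': array([ 0.01416982, -0.02238819, -0.01895387,  0.04871227,  0.1032117 ,
        0.04157015]), 'effort': array([-2.13490152e-03, -4.12472141e+01, -2.31973833e+01,  7.24557554e-02,
        4.58191254e-02, -1.75008190e-04]), 'ee_pos': array([249.25303523, 517.59044181, 213.12301832]), 'ee_rot': array([-1.79899120e+02, -9.69284874e-04,  1.54288887e+02]), 'force': array([0.05114491, 0.99113981, 0.31941087]), 'torque': array([ 0.00149755, -0.05118718,  0.01551229]), 'gripper_width': 91.47936082997855}
top [ 345.15933795  144.77294587 1046.37320011] [ 0.16794252 -0.01141336 -0.98573072] 386.4498668782893 0.9959921875
side [ 227.39879379 -823.7803015  1070.62005069] [ 0.19353882  0.6951104  -0.69236136] 504.9787953505938 0.9959765625
```

View pics/top0.png

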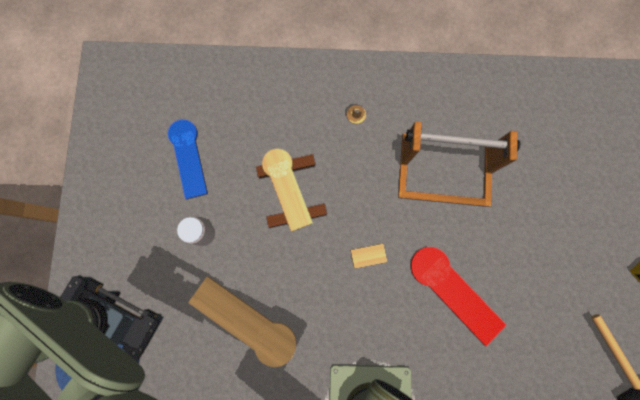

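View pics/side0.png

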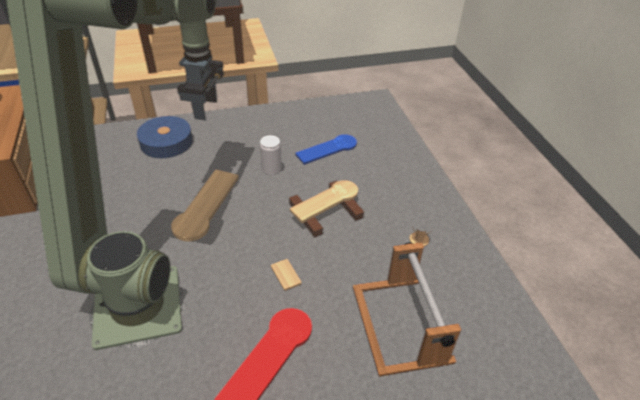

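The top view shows the panel, pale plywood, across the dark battens: head at (277,160), foot at (299,226). The rest is on the right, with the toe strip at about (447,200) and the bar at about (465,142). The side view confirms that layout. Next I'll measure both.

```bash
python3 - <<'E'
from h import *
f=load('top');P=cloud(f);hsv=cv2.cvtColor(f['color'],cv2.COLOR_RGB2HSV)
for q in [(277,160),(290,195),(447,200),(465,142),(416,140)]: print(q,hsv[q[1],q[0]],P[q[1],q[0]].round(1))
# panel
m=((hsv[...,0]>15)&(hsv[...,0]<28)&(hsv[...,1]>80)&(hsv[...,2]>120)).astype(np.uint8)
m[:140]=0;m[240:]=0;m[:,:250]=0;m[:,330:]=0
c=max(cv2.findContours(m,0,1)[0],key=cv2.contourArea)[:,0]
print('area',cv2.contourArea(c),'z med',np.median(P[m>0][:,2]))
W=ray(f,c,42)[:,:2]
# iterate: axis from foot/head
ctr=W.mean(0);u=np.linalg.svd(W-ctr)[2][0]; u=u*np.sign(u[0])
for it in range(4):
    n=np.array([-u[1],u[0]]);s=(W-ctr)@u;l=(W-ctr)@n
    s0=s.min()
    a=(s>s0+15)&(s<s0+145)
    L=a&(l>np.median(l[a]));Rr=a&~L
    L=a&(l>0);Rr=a&(l<=0)
    pl=np.polyfit(s[L],l[L],1);pr=np.polyfit(s[Rr],l[Rr],1)
    th=(pl[0]+pr[0])/2; mid=(pl[1]+pr[1])/2
    ctr=ctr+n*mid; u=u+n*th;u/=np.linalg.norm(u)
n=np.array([-u[1],u[0]]);s=(W-ctr)@u;l=(W-ctr)@n
print('len',s.max()-s.min(),'width',pl[1]-pr[1],'slopes',pl[0],pr[0],'head l',l[s>s.max()-50].min(),l[s>s.max()-50].max())
foot=ctr+u*(((s.min()+s.max())/2)-112.5)
print('foot',foot,'axis deg',np.degrees(np.arctan2(u[1],u[0])),'origin',foot+100*u,'head',foot+185*u)
# rest: orange-brown
m2=((hsv[...,0]<16)&(hsv[...,1]>120)&(hsv[...,2]>60)).astype(np.uint8);m2[:,:395]=0;m2[:110]=0;m2[215:]=0;m2[:,525:]=0
Q=P[m2>0];print('rest z hist',np.histogram(Q[:,2],[-5,5,10,20,40,100,140,160,200]))
cc=max(cv2.findContours(m2,0,1)[0],key=cv2.contourArea)
o=f['color'].copy();cv2.drawContours(o,[cc],-1,(0,255,0),1);cv2.drawContours(o,[c.reshape(-1,1,2)],-1,(255,0,255),1)
cv2.imwrite('pics/t1.png',cv2.resize(o[100:240,240:540,::-1],None,fx=2.6,fy=2.6,interpolation=0))
E
```

```text
(277, 160) [ 21 115 218] [627.8 258.2  42.1]
(290, 195) [ 21 119 216] [532.7 219.2  45.9]
(447, 200) [ 14 172 182] [ 537.6 -206.3   14.6]
(465, 142) [ 12  24 162] [ 664.2 -216.1  129.7]
(416, 140) [ 14 178 193] [658.6 -88.8 149. ]
area 1899.5 z med 41.528489212621196
len 225.23503775401593 width 57.65087645848888 slopes -0.013107665216929321 0.013107665219678488 head l -42.10991640014405 38.6926787328883
foot [449.84143529 185.60801521] axis deg 23.630089384645373 origin [541.45667093 225.69103655] head [619.32962122 259.76160468]
rest z hist (array([   7,   61, 1011,  109,  282,  119,  474,    0]), array([ -5,   5,  10,  20,  40, 100, 140, 160, 200]))
```

View pics/t1.png

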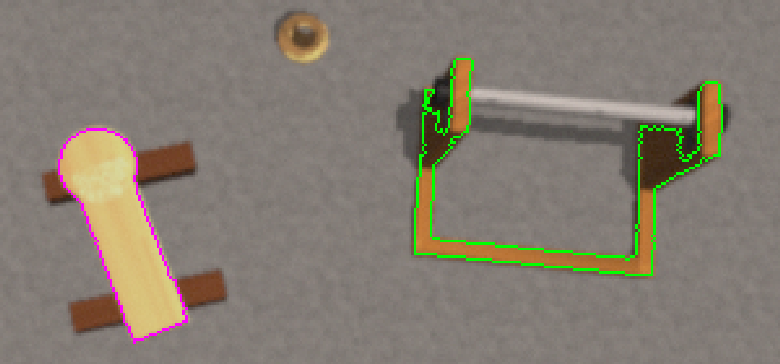

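The panel and rest contours are clean. Now I'll fit the rest's frame and the bar.

```bash
cat > rest.py <<'E'
from h import *
f=load('top');P=cloud(f);hsv=cv2.cvtColor(f['color'],cv2.COLOR_RGB2HSV).astype(int)
org=(hsv[...,0]<17)&(hsv[...,1]>120)&(hsv[...,2]>60)
# toe strip: per column edges in rows 180..215
E=[]
for u in range(415,482):
    col=np.where(org[185:215,u])[0]+185
    E.append((u,col.min()-.5,col.max()+.5))
E=np.array(E)
inn=ray(f,E[:,[0,1]],14)[:,:2];outb=ray(f,E[:,[0,2]],14)[:,:2]
def line(p):
    for _ in range(3):
        c=p.mean(0);d=np.linalg.svd(p-c)[2][0];r=(p-c)@[-d[1],d[0]];p=p[abs(r)<2.5*r.std()+.5]
    return c,d*(1 if d[1]>0 else -1)
ci,di=line(inn);co,do=line(outb)
print('inner',ci,np.degrees(np.arctan2(di[1],di[0])),'outer',co,np.degrees(np.arctan2(do[1],do[0])),'thick',abs((ci-co)@[-di[1],di[0]]))
# cheek tops via depth
T=org&(abs(P[...,2]-150)<6);T[:,:395]=0
n,lab,st,cen=cv2.connectedComponentsWithStats(T.astype(np.uint8))
for i in range(1,n):
    if st[i,4]>50:
        v,u=np.where(lab==i);W=ray(f,np.c_[u,v],150)[:,:2];r=cv2.minAreaRect(W.astype(np.float32));print('cheek',st[i,4],r)
# bar
B=[]
for u in range(424,506):
    g=(hsv[118:160,u,1]<45)&(hsv[118:160,u,2]>125)&(abs(P[118:160,u,2]-130)<12)
    v=np.where(g)[0]+118
    if len(v)>2:B.append((u,v.min()-.5,v.max()+.5))
B=np.array(B);print('bar cols',len(B),B[0],B[-1],'w',np.median(B[:,2]-B[:,1]))
W=ray(f,np.c_[B[:,0],(B[:,1]+B[:,2])/2],125)[:,:2];cb,db=line(W)
print('bar',cb,np.degrees(np.arctan2(db[1],db[0])))
g=(P[...,2]>125)&(P[...,2]<140)&(hsv[...,1]<45);g[:,:424]=0;g[:,506:]=0;g[:118]=0;g[160:]=0
c2,d2=line(P[g][:,:2]);print('bar depth',c2,np.degrees(np.arctan2(d2[1],d2[0])),np.median(P[g][:,2]))
E
python3 rest.py
```

```text
inner [ 551.98336046 -209.60983175] 85.9238376968853 outer [ 532.58604766 -209.07711626] 85.99606673956464 thick 19.38611291923534
cheek 218 ((667.7012329101562, -90.08948516845703), (18.677499771118164, 74.9278564453125), 86.07231903076172)
cheek 227 ((652.2745971679688, -324.02386474609375), (17.20899200439453, 74.81026458740234), 86.72169494628906)
bar cols 82 [424.  132.5 138.5] [505.  141.5 146.5] w 6.0
bar [ 671.06686674 -216.85725102] 85.94820412379332
bar depth [ 667.76845383 -214.72225263] 86.01299399729744 131.81924806077126
```

```bash
cat > plan.py <<'E'
from h import *
from scipy.spatial.transform import Rotation as Ro, Slerp
import math
u=np.array([math.cos(math.radians(23.6)),math.sin(math.radians(23.6)),0]);Z=np.array([0,0,1.])
foot=np.array([449.8,185.6,0]); TILT=math.radians(28); XG=20.
ex=np.array([math.cos(math.radians(-4)),math.sin(math.radians(-4)),0]);ey=np.cross(Z,ex);O=np.array([551.7,-199.5,0])
def Rtool(px,pz,tilt=TILT):   # panel axes -> tool rotation, tool y=-panel y
    tz=-math.sin(tilt)*px-math.cos(tilt)*pz; ty=-np.cross(pz,px)
    return np.c_[np.cross(ty,tz),ty,tz]
def grasp_pose(xg=XG,back=0,zg=36):
    R=Rtool(u,Z); g=foot+(100+xg)*u+zg*Z
    return g+19*R[:,2]-back*R[:,2],R
def lean_pose(th,fx,fy,fz,xg,tilt=TILT,zc=6.):
    t=math.radians(th);px=math.cos(t)*ex+math.sin(t)*Z;pz=-math.sin(t)*ex+math.cos(t)*Z
    R=Rtool(px,pz,tilt);g=O+fx*ex+fy*ey+fz*Z+(100+xg)*px+zc*pz
    return g+19*R[:,2],R
def cur(): 
    s=monitor.state();return np.array(s['ee_pos']),Ro.from_euler('xyz',s['ee_rot'],degrees=True).as_matrix()
def rows(T0,T1,jaw,n=None):
    p0,R0=T0;p1,R1=T1
    a=np.degrees(Ro.from_matrix(R0.T@R1).magnitude());d=np.linalg.norm(p1-p0)
    if n is None:n=max(1,math.ceil(max(a/9.5,d/50)))
    sl=Slerp([0,1],Ro.from_matrix([R0,R1]));out=[]
    for k in range(n):
        A=sl(k/n).as_matrix();B=sl((k+1)/n).as_matrix()
        out.append([jaw]+list(np.round(A.T@(p1-p0)/n/10,2))+list(np.round(Ro.from_matrix(A.T@B).as_rotvec(),3)))
    print(f'n={n} d={d:.1f} a={a:.1f}');print('['+',\n'.join(str([float(x) for x in r]) for r in out)+']')
def panel_now(xg=XG,tilt=TILT):  # panel pose inferred from the tool, in rest frame
    p,R=cur();g=p-19*R[:,2];py=-R[:,1];
    px=-math.sin(tilt)*R[:,2]+math.cos(tilt)*R[:,0];pz=np.cross(px,py)
    ft=g-(100+xg)*px-6*pz-O
    print('th',np.degrees(math.asin(px[2])),'yawdev',np.degrees(math.atan2(px@ey,px@ex)),'roll',np.degrees(math.asin(py[2])),'foot(rest)',[round(float(v),1) for v in (ft@ex,ft@ey,ft[2])])
E
python3 - <<'E'
from plan import *
f=load('top');hsv=cv2.cvtColor(f['color'],cv2.COLOR_RGB2HSV).astype(int)
m=((hsv[...,0]<14)|(hsv[...,0]>170))&(hsv[...,1]>110)&(hsv[...,2]<130);m[:140]=0;m[240:]=0;m[:,:250]=0;m[:,335:]=0
n,l,st,c=cv2.connectedComponentsWithStats(m.astype(np.uint8))
cs=[]
for i in range(1,n):
    if st[i,4]>30: W=ray(f,np.argwhere(l==i)[:,::-1],30)[:,:2];print(st[i,4],[ (round(float(v),1)) for v in W.mean(0)-foot[:2]], 'along-from-origin',((W-foot[:2])@u[:2]-100).mean().round(1),cv2.minAreaRect(W.astype(np.float32)))
rows(cur(),grasp_pose(back=130),1)
print(grasp_pose(back=130),grasp_pose())
E
```

```text
237 [178.3, 3.4] along-from-origin 64.7 ((628.3195190429688, 189.92721557617188), (30.849699020385742, 59.7780647277832), 15.197273254394531)
67 [148.1, 117.6] along-from-origin 82.8 ((598.2849731445312, 304.12860107421875), (31.12209701538086, 17.976686477661133), 28.64919090270996)
175 [46.5, -38.9] along-from-origin -72.9 ((496.37200927734375, 146.744140625), (29.27047348022461, 43.859981536865234), 15.83124828338623)
193 [18.2, 69.0] along-from-origin -55.7 ((468.2898254394531, 254.02650451660156), (28.665225982666016, 47.856773376464844), 14.396209716796875)
n=14 d=451.5 a=132.2
[[1.0, -3.12, -0.58, 0.57, 0.04, -0.018, 0.159],
[1.0, -3.16, -0.06, 0.64, 0.04, -0.018, 0.159],
[1.0, -3.12, 0.47, 0.68, 0.04, -0.018, 0.159],
[1.0, -2.99, 0.98, 0.71, 0.04, -0.018, 0.159],
[1.0, -2.78, 1.47, 0.72, 0.04, -0.018, 0.159],
[1.0, -2.5, 1.92, 0.7, 0.04, -0.018, 0.159],
[1.0, -2.15, 2.32, 0.65, 0.04, -0.018, 0.159],
[1.0, -1.74, 2.65, 0.59, 0.04, -0.018, 0.159],
[1.0, -1.29, 2.91, 0.51, 0.04, -0.018, 0.159],
[1.0, -0.8, 3.1, 0.41, 0.04, -0.018, 0.159],
[1.0, -0.29, 3.2, 0.29, 0.04, -0.018, 0.159],
[1.0, 0.22, 3.21, 0.17, 0.04, -0.018, 0.159],
[1.0, 0.73, 3.14, 0.03, 0.04, -0.018, 0.159],
[1.0, 1.22, 2.98, -0.11, 0.04, -0.018, 0.159]]
(array([607.51642049, 254.50460985, 134.00718281]), array([[ 0.80910027,  0.40034903, -0.43020624],
       [ 0.35348721, -0.91636273, -0.18795249],
       [-0.46947156, -0.        , -0.88294759]])) (array([551.58960894, 230.07078667,  19.22399574]), array([[ 0.80910027,  0.40034903, -0.43020624],
       [ 0.35348721, -0.91636273, -0.18795249],
       [-0.46947156, -0.        , -0.88294759]]))
```

move_arm([
  [[1.0,-3.12,-0.58,0.57,0.04,-0.018,0.159],[1.0,-3.16,-0.06,0.64,0.04,-0.018,0.159],[1.0,-3.12,0.47,0.68,0.04,-0.018,0.159],[1.0,-2.99,0.98,0.71,0.04,-0.018,0.159],[1.0,-2.78,1.47,0.72,0.04,-0.018,0.159],[1.0,-2.5,1.92,0.7,0.04,-0.018,0.159],[1.0,-2.15,2.32,0.65,0.04,-0.018,0.159],[1.0,-1.74,2.65,0.59,0.04,-0.018,0.159],[1.0,-1.29,2.91,0.51,0.04,-0.018,0.159],[1.0,-0.8,3.1,0.41,0.04,-0.018,0.159]],
])

```text
time_s: 1.35
ee_pos: [504.7, 318.4, 151.7]
ee_rot: [-172.3, 22.3, 60.6]
force: [0.5, 0.3, 1.3]
gripper_width: 90.7
```

```bash
python3 - <<'E'
from plan import *
print(cur()[0],monitor.state()['qpos'].round(1));rows(cur(),grasp_pose(back=100),1)
E
```

```text
[504.73474019 318.43780039 151.70422856] [33.  35.6 73.8 -3.2 93.9 64.3]
n=4 d=121.9 a=34.9
[[1.0, 0.04, 2.94, 0.79, 0.036, -0.014, 0.147],
[1.0, 0.48, 2.93, 0.68, 0.036, -0.014, 0.147],
[1.0, 0.92, 2.85, 0.57, 0.036, -0.014, 0.147],
[1.0, 1.33, 2.7, 0.45, 0.036, -0.014, 0.147]]
```

move_arm([
  [[1.0,0.04,2.94,0.79,0.036,-0.014,0.147],[1.0,0.48,2.93,0.68,0.036,-0.014,0.147],[1.0,0.92,2.85,0.57,0.036,-0.014,0.147],[1.0,1.33,2.7,0.45,0.036,-0.014,0.147],[1.0,0,0,0,0,0,0]],
])

```text
time_s: 1.98
ee_pos: [597.8, 243.3, 101.4]
ee_rot: [179.6, 28.4, 22.1]
force: [-0.1, 0.3, -0.3]
gripper_width: 91.4
```

```bash
python3 - <<'E'
from plan import *
s=monitor.state();print(cur()[0],grasp_pose(back=100)[0],s['qpos'].round(1),s['ee_rot'])
f=grab('wrist','w1');print(f['camera_matrix'])
rows(cur(),grasp_pose(back=40),1);rows(grasp_pose(back=40),grasp_pose(),1,2)
E
```

```text
[597.79939405 243.34669134 101.41739771] [594.61023321 248.86603527 107.51875502] [21.5 45.2 64.1 -0.7 99.2 89.3] [179.61477494  28.41489141  22.10959245]
[[309.70691629   0.         322.41223224]
 [  0.         309.70691629 199.85166328]
 [  0.           0.           1.        ]]
n=2 d=55.8 a=1.3
[[1.0, -0.13, -0.22, 2.78, -0.003, 0.003, -0.01],
[1.0, -0.14, -0.23, 2.78, -0.003, 0.003, -0.01]]
n=2 d=40.0 a=0.0
[[1.0, 0.0, 0.0, 2.0, 0.0, 0.0, 0.0],
[1.0, 0.0, 0.0, 2.0, 0.0, 0.0, 0.0]]
```

View pics/w1.png

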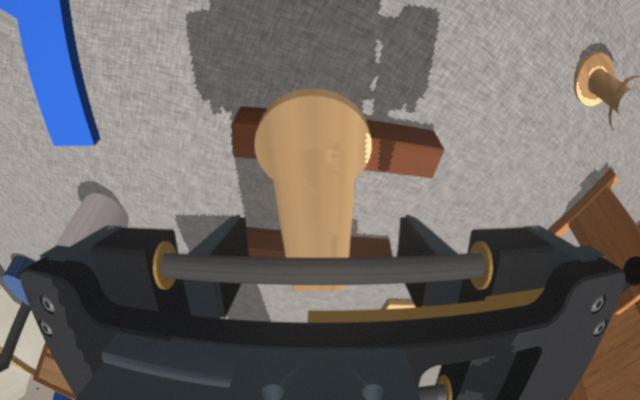

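The wrist view shows the panel stem at columns 283–352, between the fingers at about 245 and 402. It is clear and nearly centred, so I'll descend.

move_arm([
  [[1.0,-0.13,-0.22,2.78,-0.003,0.003,-0.01],[1.0,-0.14,-0.23,2.78,-0.003,0.003,-0.01],[1.0,0,0,0,0,0,0]],
])

```text
time_s: 2.4
ee_pos: [566.6, 240.4, 54.8]
ee_rot: [-179.9, 27.9, 24.0]
force: [-0.1, 0.6, 0.3]
gripper_width: 91.3
```

```bash
python3 - <<'E'
from plan import *
print(cur()[0],grasp_pose(back=40)[0]);rows(cur(),grasp_pose(),1,3)
E
```

```text
[566.55429461 240.35757043  54.78511227] [568.79785864 237.58888611  54.54189945]
n=3 d=39.9 a=0.4
[[1.0, 0.03, 0.11, 1.33, 0.0, -0.0, 0.002],
[1.0, 0.03, 0.11, 1.33, 0.0, -0.0, 0.002],
[1.0, 0.03, 0.11, 1.33, 0.0, -0.0, 0.002]]
```

move_arm([
  [[1.0,0.03,0.11,1.33,0,0,0.002],[1.0,0.03,0.11,1.33,0,0,0.002],[1.0,0.03,0.11,1.33,0,0,0.002],[1.0,0,0,0,0,0,0]],
])

```text
time_s: 2.9
ee_pos: [551.9, 231.3, 19.0]
ee_rot: [180.0, 27.7, 23.7]
force: [-0.1, -0.2, -0.7]
gripper_width: 91.2
```

```bash
python3 - <<'E'
from plan import *
s=monitor.state();print(cur()[0],grasp_pose()[0],s['force']);rows(cur(),grasp_pose(),1,1)
E
```

```text
[551.9317926  231.2933311   18.97822427] [551.58960894 230.07078667  19.22399574] [-0.10241505 -0.23860186 -0.73724012]
n=1 d=1.3 a=0.4
[[1.0, -0.08, 0.1, 0.02, 0.002, -0.006, 0.002]]
```

move_arm([
  [[0.6,-0.05,0.1,0,0,0,0],[0.5,0,0,0,0,0,0],[0.5,0,0,0,0,0,0],[0.5,0,0,0,0,0,0],[0.5,0,0,0,0,0,0],[0.5,0,0,0,0,0,0]],
], force=30)

```text
time_s: 3.65
ee_pos: [553.2, 230.4, 19.9]
ee_rot: [180.0, 27.5, 23.7]
force: [-0.3, -0.4, -1.2]
gripper_width: 59.7
```

```bash
python3 - <<'E'
from plan import *
p,R=cur(); L=(p+np.array([0,0,140]),R)
rows((p,R),L,0.5,3);rows(L,lean_pose(66,30,0,170,XG),0.5)
print(lean_pose(66,30,0,170,XG))
E
```

```text
n=3 d=140.0 a=0.0
[[0.5, -2.15, 0.0, -4.14, 0.0, 0.0, 0.0],
[0.5, -2.15, 0.0, -4.14, 0.0, 0.0, 0.0],
[0.5, -2.15, 0.0, -4.14, 0.0, 0.0, 0.0]]
n=10 d=456.5 a=70.5
[[0.5, -1.37, 4.33, -0.49, -0.005, 0.112, 0.051],
[0.5, -1.09, 4.39, -0.61, -0.005, 0.112, 0.051],
[0.5, -0.79, 4.44, -0.69, -0.005, 0.112, 0.051],
[0.5, -0.48, 4.48, -0.74, -0.005, 0.112, 0.051],
[0.5, -0.17, 4.5, -0.76, -0.005, 0.112, 0.051],
[0.5, 0.14, 4.5, -0.74, -0.005, 0.112, 0.051],
[0.5, 0.45, 4.49, -0.69, -0.005, 0.112, 0.051],
[0.5, 0.75, 4.46, -0.6, -0.005, 0.112, 0.051],
[0.5, 1.04, 4.42, -0.48, -0.005, 0.112, 0.051],
[0.5, 1.31, 4.36, -0.33, -0.005, 0.112, 0.051]]
(array([ 636.51757658, -205.43102273,  267.09367046]), array([[ 7.86091199e-01, -6.97564737e-02,  6.14161755e-01],
       [-5.49688514e-02, -9.97564050e-01, -4.29463735e-02],
       [ 6.15661475e-01, -3.46944695e-18, -7.88010754e-01]]))
```

move_arm([
  [[0.5,-1.08,0,-2.07,0,0,0],[0.5,-1.08,0,-2.07,0,0,0],[0.5,-1.61,0,-3.1,0,0,0],[0.5,-1.61,0,-3.1,0,0,0],[0.5,-1.08,0,-2.07,0,0,0],[0.5,0,0,0,0,0,0]],
])

```text
time_s: 4.4
ee_pos: [552.9, 230.5, 162.3]
ee_rot: [180.0, 27.6, 23.7]
force: [0.2, -0.8, -1.5]
gripper_width: 59.8
```

```bash
python3 - <<'E'
from plan import *
s=monitor.state();print(cur()[0],s['force'],s['torque']);rows(cur(),lean_pose(66,30,0,170,XG),0.5,14)
E
```

```text
[552.90456894 230.5245748  162.30438817] [ 0.15759662 -0.82374961 -1.4600151 ] [ 0.0771231  -0.23941041  0.05132376]
n=14 d=456.1 a=70.6
[[0.5, -0.97, 3.09, -0.33, -0.003, 0.08, 0.036],
[0.5, -0.83, 3.13, -0.4, -0.003, 0.08, 0.036],
[0.5, -0.68, 3.15, -0.45, -0.003, 0.08, 0.036],
[0.5, -0.53, 3.18, -0.48, -0.003, 0.08, 0.036],
[0.5, -0.37, 3.2, -0.51, -0.003, 0.08, 0.036],
[0.5, -0.22, 3.21, -0.52, -0.003, 0.08, 0.036],
[0.5, -0.06, 3.21, -0.52, -0.003, 0.08, 0.036],
[0.5, 0.1, 3.22, -0.51, -0.003, 0.08, 0.036],
[0.5, 0.26, 3.21, -0.49, -0.003, 0.08, 0.036],
[0.5, 0.41, 3.2, -0.45, -0.003, 0.08, 0.036],
[0.5, 0.56, 3.18, -0.4, -0.003, 0.08, 0.036],
[0.5, 0.71, 3.16, -0.34, -0.003, 0.08, 0.036],
[0.5, 0.85, 3.13, -0.27, -0.003, 0.08, 0.036],
[0.5, 0.98, 3.1, -0.18, -0.003, 0.08, 0.036]]
```

move_arm([
  [[0.5,-0.97,3.09,-0.33,-0.003,0.08,0.036],[0.5,-0.83,3.13,-0.4,-0.003,0.08,0.036],[0.5,-0.68,3.15,-0.45,-0.003,0.08,0.036],[0.5,-0.53,3.18,-0.48,-0.003,0.08,0.036],[0.5,-0.37,3.2,-0.51,-0.003,0.08,0.036],[0.5,-0.22,3.21,-0.52,-0.003,0.08,0.036],[0.5,-0.06,3.21,-0.52,-0.003,0.08,0.036],[0.5,0.1,3.22,-0.51,-0.003,0.08,0.036],[0.5,0.26,3.21,-0.49,-0.003,0.08,0.036],[0.5,0.41,3.2,-0.45,-0.003,0.08,0.036],[0.5,0.56,3.18,-0.4,-0.003,0.08,0.036],[0.5,0,0,0,0,0,0]],
])

```text
time_s: 5.9
ee_pos: [610.3, -122.2, 225.0]
ee_rot: [177.4, -23.7, 2.4]
force: [0.1, -0.4, -1.4]
gripper_width: 59.9
```

```bash
python3 - <<'E'
from plan import *
s=monitor.state();print(cur()[0],s['force'],s['qpos'].round(1));panel_now();rows(cur(),lean_pose(66,30,0,120,XG),0.5,5)
E
```

```text
[ 610.268403   -122.23179784  224.98422055] [ 0.14268133 -0.38429957 -1.36438401] [-14.7  11.2 102.2   6.2  43.2  69.9]
th 51.683734408724874 yawdev 8.381620026100792 roll -2.4209721517125566 foot(rest) [-23.6, 70.6, 144.5]
n=5 d=87.6 a=15.3
[[0.5, 0.35, 1.67, 0.41, -0.002, 0.049, 0.02],
[0.5, 0.37, 1.66, 0.43, -0.002, 0.049, 0.02],
[0.5, 0.38, 1.65, 0.45, -0.002, 0.049, 0.02],
[0.5, 0.39, 1.64, 0.47, -0.002, 0.049, 0.02],
[0.5, 0.4, 1.63, 0.49, -0.002, 0.049, 0.02]]
```

move_arm([
  [[0.5,0.35,1.67,0.41,-0.002,0.049,0.02],[0.5,0.37,1.66,0.43,-0.002,0.049,0.02],[0.5,0.38,1.65,0.45,-0.002,0.049,0.02],[0.5,0.39,1.64,0.47,-0.002,0.049,0.02],[0.5,0.4,1.63,0.49,-0.002,0.049,0.02],[0.5,0,0,0,0,0,0]],
])

```text
time_s: 6.65
ee_pos: [634.6, -200.4, 206.7]
ee_rot: [-179.3, -37.2, -4.0]
force: [-0.6, 1.5, -0.6]
gripper_width: 59.7
```

```bash
python3 - <<'E'
from plan import *
s=monitor.state();print(cur()[0],s['force'],s['qpos'].round(1));panel_now();rows(cur(),lean_pose(66,30,0,40,XG),0.5,5)
E
```

```text
[ 634.57522636 -200.39005935  206.70800719] [-0.61754622  1.49806195 -0.58095196] [-25.2  12.9 109.2  31.3  26.2  44.2]
th 65.19090871937811 yawdev -0.7933508490119628 roll 0.5448053482398467 foot(rest) [26.3, 5.4, 110.4]
n=5 d=69.8 a=1.0
[[0.5, -0.81, 0.11, 1.14, -0.002, 0.003, -0.0],
[0.5, -0.81, 0.11, 1.13, -0.002, 0.003, -0.0],
[0.5, -0.81, 0.11, 1.13, -0.002, 0.003, -0.0],
[0.5, -0.81, 0.1, 1.13, -0.002, 0.003, -0.0],
[0.5, -0.82, 0.1, 1.13, -0.002, 0.003, -0.0]]
```

move_arm([
  [[0.5,-0.81,0.11,1.14,-0.002,0.003,0],[0.5,-0.81,0.11,1.13,-0.002,0.003,0],[0.5,-0.81,0.11,1.13,-0.002,0.003,0],[0.5,-0.81,0.1,1.13,-0.002,0.003,0],[0.5,-0.82,0.1,1.13,-0.002,0.003,0],[0.5,0,0,0,0,0,0]],
])

```text
time_s: 7.4
ee_pos: [637.7, -195.5, 132.8]
ee_rot: [-179.5, -37.5, -3.5]
force: [0.5, -0.6, -2.0]
gripper_width: 60.2
```

```bash
python3 - <<'E'
from plan import *
s=monitor.state();print(cur()[0],s['force'],s['qpos'].round(1));panel_now();
grab('side','s2')
g=cv2.imread('pics/s2.png')[180:400,300:520];cv2.imwrite('pics/s2c.png',cv2.resize(g,None,fx=2.7,fy=2.7,interpolation=2))
rows(cur(),lean_pose(66,22,0,8,XG),0.5,4)
E
```

```text
[ 637.72052692 -195.53583029  132.83964891] [ 0.46102972 -0.56658231 -1.99165832] [-24.6  18.2 115.   50.   17.4  24.3]
th 65.54009694283987 yawdev -0.09898321429695334 roll 0.42331386402700305 foot(rest) [29.7, 9.9, 36.2]
n=4 d=31.6 a=1.0
[[0.5, -0.62, 0.24, 0.43, -0.004, 0.002, 0.002],
[0.5, -0.62, 0.24, 0.43, -0.004, 0.002, 0.002],
[0.5, -0.62, 0.24, 0.43, -0.004, 0.002, 0.002],
[0.5, -0.62, 0.24, 0.43, -0.004, 0.002, 0.002]]
```

View pics/s2c.png

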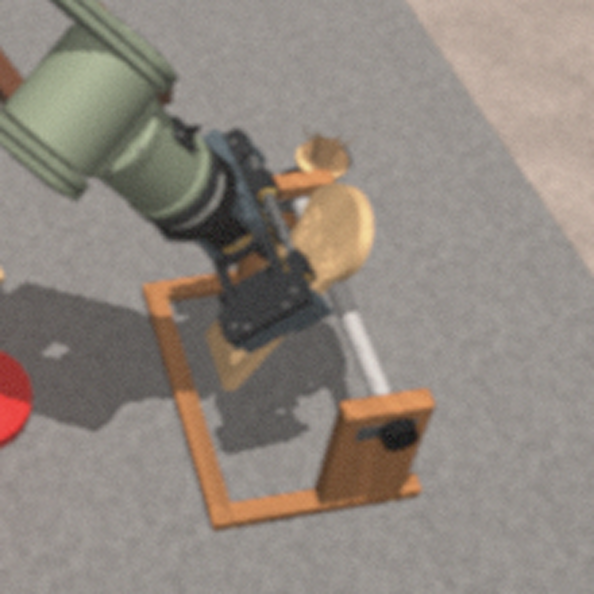

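The crop shows the panel upright inside the rest with its foot above the bare bench, clear of the bar and strip. I'll lower it.

```bash
python3 - <<'E'
from plan import *
rows(cur(),lean_pose(64.5,24,0,8,XG),0.5,5)
E
```

```text
n=5 d=32.0 a=1.5
[[0.5, -0.44, 0.2, 0.42, -0.003, -0.004, 0.002],
[0.5, -0.44, 0.19, 0.42, -0.003, -0.004, 0.002],
[0.5, -0.44, 0.19, 0.43, -0.003, -0.004, 0.002],
[0.5, -0.44, 0.19, 0.43, -0.003, -0.004, 0.002],
[0.5, -0.43, 0.19, 0.43, -0.003, -0.004, 0.002]]
```

move_arm([
  [[0.5,-0.44,0.2,0.42,-0.003,-0.004,0.002],[0.5,-0.44,0.2,0.42,-0.003,-0.004,0.002],[0.5,-0.44,0.2,0.42,-0.003,-0.004,0.002],[0.5,-0.44,0.2,0.42,-0.003,-0.004,0.002],[0.5,-0.44,0.2,0.42,-0.003,-0.004,0.002],[0.5,0,0,0,0,0,0],[0.5,0,0,0,0,0,0]],
])

```text
time_s: 8.32
ee_pos: [633.6, -205.9, 103.7]
ee_rot: [180.0, -36.5, -4.1]
force: [0.1, -0.2, -2.0]
gripper_width: 59.9
```

```bash
python3 - <<'E'
from plan import *
s=monitor.state();print(cur()[0],s['force'],s['torque'],s['qpos'].round(1));panel_now();
p,R=cur();print('down 1mm',R.T@[0,0,-.1],'toe 1mm',R.T@(-.1*ex),'y',R.T@(.1*ey))
rows(cur(),lean_pose(64.5,24,0,4,XG),0.5,2)
E
```

```text
[ 633.60912382 -205.93938711  103.67592394] [ 0.10494853 -0.18437788 -1.96291434] [-0.04080824  0.61046449  0.01039079] [-25.2  20.5 116.3  55.9  14.9  17.9]
th 64.54794990023576 yawdev -0.09561019804302942 roll -0.03077520585242418 foot(rest) [24.7, -0.6, 8.0]
down 1mm [-5.95495471e-02 -5.37128644e-05  8.03358485e-02] toe 1mm [-0.08033564  0.00027973 -0.0595492 ] y [-0.00019273 -0.09999959 -0.00020973]
n=2 d=4.2 a=0.2
[[0.5, -0.15, -0.04, 0.14, 0.001, -0.0, -0.001],
[0.5, -0.15, -0.04, 0.14, 0.001, -0.0, -0.001]]
```

move_arm([
  [[0.5,-0.12,0,0.16,0,0,0],[0.5,-0.12,0,0.16,0,0,0],[0.5,-0.12,0,0.16,0,0,0]],
])

```text
time_s: 8.7
ee_pos: [633.9, -206.0, 98.0]
ee_rot: [179.9, -36.6, -4.1]
force: [0.2, 0.6, -1.0]
gripper_width: 60.0
```

move_arm([
  [[0.5,-0.06,0,0.08,0,0,0],[0.5,-0.06,0,0.08,0,0,0]],
])

```text
time_s: 8.95
ee_pos: [634.2, -206.0, 96.1]
ee_rot: [179.9, -36.6, -4.1]
force: [0.0, -0.1, 2.2]
gripper_width: 59.7
```

move_arm([
  [[0.5,0.06,0,-0.08,0,0,0],[0.5,-0.16,0,-0.12,0,0,0],[0.5,-0.16,0,-0.12,0,0,0],[0.5,-0.16,0,-0.12,0,0,0],[0.5,-0.16,0,-0.12,0,0,0],[0.5,-0.16,0,-0.12,0,0,0],[0.5,0,0,0,0,0,0]],
])

```text
time_s: 9.82
ee_pos: [623.0, -205.2, 96.9]
ee_rot: [179.9, -36.6, -4.1]
force: [0.5, -1.0, -1.5]
gripper_width: 60.0
```

move_arm([
  [[0.5,-0.12,0,-0.09,0,0,0],[0.5,-0.12,0,-0.09,0,0,0]],
])

```text
time_s: 10.07
ee_pos: [620.6, -205.2, 97.6]
ee_rot: [179.9, -36.7, -4.1]
force: [3.2, 0.4, -0.7]
gripper_width: 59.8
```

move_arm([
  [[0.5,-0.09,0,0.08,0,0,0],[0.5,-0.07,0,0.06,0,0,0]],
])

```text
time_s: 10.32
ee_pos: [621.3, -205.4, 96.6]
ee_rot: [179.9, -36.8, -4.1]
force: [0.8, 0.6, 0.3]
gripper_width: 59.7
```

```bash
python3 - <<'E'
from plan import *
s=monitor.state();print(cur()[0],s['force'],s['torque']);panel_now()
E
```

```text
[ 621.27885263 -205.36189553   96.62287099] [0.83960633 0.56907347 0.28135302] [0.09365519 0.13643766 0.07014336]
th 64.82621015349697 yawdev 0.004770562271100201 roll -0.08420361829840194 foot(rest) [12.8, -1.0, 0.7]
```

```bash
python3 - <<'E'
from plan import *
a=lean_pose(61,12.0,-1,0.2,XG);b=lean_pose(57,11.5,-1,0.2,XG)
rows(cur(),a,0.5,3);rows(a,b,0.5,4)
E
```

```text
n=3 d=7.1 a=3.8
[[0.5, 0.06, -0.0, 0.23, 0.001, -0.022, -0.001],
[0.5, 0.06, -0.0, 0.23, 0.001, -0.022, -0.001],
[0.5, 0.07, -0.0, 0.23, 0.001, -0.022, -0.001]]
n=4 d=7.4 a=4.0
[[0.5, 0.06, 0.0, 0.18, -0.0, -0.017, 0.0],
[0.5, 0.06, 0.0, 0.17, 0.0, -0.017, -0.0],
[0.5, 0.06, 0.0, 0.17, 0.0, -0.017, 0.0],
[0.5, 0.07, 0.0, 0.17, -0.0, -0.017, 0.0]]
```

move_arm([
  [[0.5,0.06,0,0.23,0.001,-0.022,-0.001],[0.5,0.06,0,0.23,0.001,-0.022,-0.001],[0.5,0.07,0,0.23,0.001,-0.022,-0.001],[0.5,0,0,0,0,0,0]],
])

```text
time_s: 10.82
ee_pos: [627.4, -206.0, 92.5]
ee_rot: [179.9, -33.0, -3.9]
force: [1.3, 0.8, 0.8]
gripper_width: 60.0
```

```bash
python3 - <<'E'
from plan import *
s=monitor.state();print(s['force'],s['torque']);panel_now()
rows(cur(),lean_pose(57,11.5,-1,0.2,XG),0.5,4)
E
```

```text
[1.30590627 0.75495616 0.7804454 ] [-0.1235599   0.18454937  0.00830973]
th 61.01028059042332 yawdev 0.1724739490094873 roll -0.07070694673574277 foot(rest) [12.7, -1.4, 0.6]
n=4 d=7.2 a=4.0
[[0.5, 0.04, -0.01, 0.18, 0.0, -0.017, 0.0],
[0.5, 0.04, -0.01, 0.17, 0.0, -0.017, 0.0],
[0.5, 0.04, -0.01, 0.17, 0.0, -0.017, 0.0],
[0.5, 0.05, -0.01, 0.17, 0.0, -0.017, 0.0]]
```

Light contact at both the bench and the strip. I'll keep rotating.

move_arm([
  [[0.5,0.04,-0.01,0.18,0,-0.017,0],[0.5,0.04,-0.01,0.17,0,-0.017,0],[0.5,0.04,-0.01,0.17,0,-0.017,0],[0.5,0.05,-0.01,0.17,0,-0.017,0],[0.5,0,0,0,0,0,0]],
])

```text
time_s: 11.45
ee_pos: [632.8, -206.6, 88.2]
ee_rot: [179.8, -29.3, -3.9]
force: [1.2, 0.3, 0.1]
gripper_width: 59.9
```

```bash
python3 - <<'E'
from plan import *
s=monitor.state();print(s['force'],s['torque']);panel_now()
rows(cur(),lean_pose(54.5,11.3,-1,0.1,XG),0.5,3)
rows(cur(),lean_pose(53,11,-1,0.1,XG),0.5,4)
E
```

```text
[1.1556052  0.26331924 0.09075813] [0.04158528 0.24771931 0.03891063]
th 57.27655595118111 yawdev 0.18922548048201918 roll -0.1328523409530041 foot(rest) [12.3, -1.6, 0.6]
n=3 d=5.1 a=2.8
[[0.5, 0.03, -0.01, 0.17, 0.001, -0.016, 0.0],
[0.5, 0.03, -0.01, 0.17, 0.001, -0.016, 0.0],
[0.5, 0.03, -0.01, 0.16, 0.001, -0.016, 0.0]]
n=4 d=7.8 a=4.3
[[0.5, 0.04, -0.01, 0.19, 0.001, -0.019, 0.0],
[0.5, 0.04, -0.01, 0.19, 0.001, -0.019, 0.0],
[0.5, 0.05, -0.01, 0.19, 0.001, -0.019, 0.0],
[0.5, 0.05, -0.01, 0.19, 0.001, -0.019, 0.0]]
```

move_arm([
  [[0.5,0.03,-0.01,0.17,0.001,-0.016,0],[0.5,0.03,-0.01,0.17,0.001,-0.016,0],[0.5,0,0,0,0,0,0]],
])

```text
time_s: 11.82
ee_pos: [635.2, -206.9, 86.1]
ee_rot: [179.9, -27.6, -4.0]
force: [1.0, -0.5, 0.4]
gripper_width: 59.8
```

move_arm([
  [[0.5,0.02,0,0.1,0,-0.009,0],[0.5,0.02,0,0.1,0,-0.009,0],[0.5,0,0,0,0,0,0]],
])

```text
time_s: 12.2
ee_pos: [636.6, -207.0, 84.8]
ee_rot: [179.9, -26.6, -4.0]
force: [1.1, 0.1, 1.3]
gripper_width: 59.9
```

```bash
python3 - <<'E'
from plan import *
s=monitor.state();print(s['force'],s['torque']);panel_now()
f=grab('side','s3')
g=cv2.imread('pics/s3.png')[200:400,330:530];cv2.imwrite('pics/s3c.png',cv2.resize(g,None,fx=3,fy=3,interpolation=2))
E
```

```text
[1.128907   0.10476575 1.3116699 ] [-0.03209147  0.15683372 -0.00865172]
th 54.61493822505615 yawdev 0.06621325842687394 roll -0.059820627446349535 foot(rest) [12.1, -1.7, 0.5]
```

View pics/s3c.png

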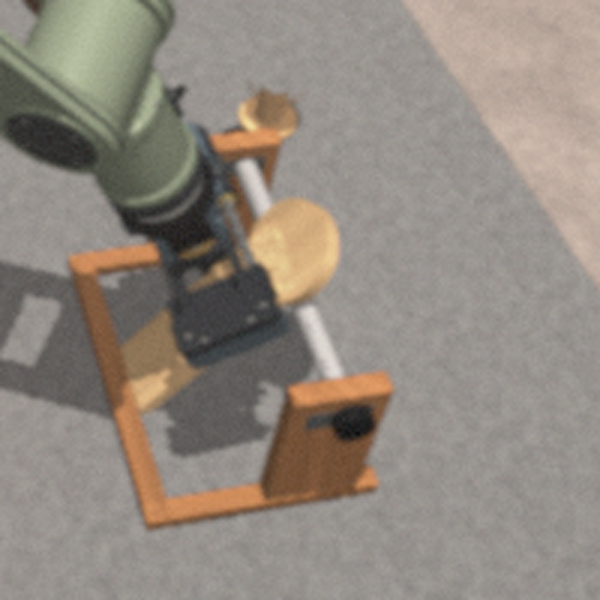

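The foot is at the strip and the head is just above the bar, not touching yet. I'll go on in half-degree steps and watch the force.

move_arm([
  [[0.5,0.02,0,0.1,0,-0.009,0],[0.5,0.02,0,0.1,0,-0.009,0]],
])

```text
time_s: 12.5
ee_pos: [638.0, -207.2, 83.4]
ee_rot: [179.9, -25.6, -4.0]
force: [2.2, 0.6, 1.1]
gripper_width: 59.5
```

move_arm([
  [[0.5,0.01,0,0.1,0,-0.009,0],[0.5,0.01,0,0.1,0,-0.009,0]],
])

```text
time_s: 12.75
ee_pos: [638.8, -207.3, 82.4]
ee_rot: [179.9, -24.5, -4.0]
force: [-8.3, 0.4, 13.0]
gripper_width: 59.6
```

move_arm([
  [[0.5,0.01,0,0.1,0,-0.009,0],[0.5,0.01,0,0.1,0,-0.009,0]],
])

```text
time_s: 13.0
ee_pos: [638.5, -207.3, 82.2]
ee_rot: [180.0, -23.3, -4.1]
force: [-5.4, 0.0, 7.8]
gripper_width: 59.8
```

```bash
python3 - <<'E'
from plan import *
s=monitor.state();print(s['force'],s['torque']);panel_now()
E
```

```text
[-5.40741474  0.02595274  7.79553248] [ 0.14010165  0.23947966 -0.21355338]
th 51.348688111625435 yawdev -0.12531991671351028 roll -0.0003657491766503241 foot(rest) [9.3, -1.6, 2.1]
```

move_arm([
  [[0.5,0.01,0,0.08,0,0,0],[0.5,0.01,0,0.08,0,0,0]],
])

```text
time_s: 13.25
ee_pos: [638.5, -207.4, 82.2]
ee_rot: [-180.0, -23.3, -4.2]
force: [-3.5, 1.2, 7.3]
gripper_width: 59.5
```

move_arm([
  [[0.5,0.05,0,0.11,0,0,0],[0.5,0.05,0,0.11,0,0,0]],
])

```text
time_s: 13.5
ee_pos: [638.5, -207.3, 82.1]
ee_rot: [-179.9, -23.2, -4.2]
force: [-7.6, 1.2, 9.8]
gripper_width: 59.9
```

move_arm([
  [[0.5,0.05,0,0.11,0,0,0],[0.5,0.05,0,0.11,0,0,0],[0.5,0.05,0,0.11,0,0,0],[0.5,0.05,0,0.11,0,0,0],[0.5,0.05,0,0.11,0,0,0]],
])

```text
time_s: 14.12
ee_pos: [638.4, -207.3, 82.1]
ee_rot: [-179.9, -23.0, -4.2]
force: [-6.1, 0.0, 9.7]
gripper_width: 59.7
```

```bash
python3 - <<'E'
from plan import *
s=monitor.state();print(s['force'],s['torque'],s['qpos'].round(1));panel_now()
f=grab('side','s4');grab('top','t4')
a=cv2.imread('pics/s4.png')[200:400,330:530];b=cv2.imread('pics/t4.png')[90:240,380:540]
cv2.imwrite('pics/c4.png',np.hstack([cv2.resize(a,(390,390)),cv2.resize(b,(390,390))]))
E
```

```text
[-6.06405305e+00  7.65112747e-03  9.69902673e+00] [-0.01067879  0.31211375 -0.0767137 ] [-22.5  24.3 106.   15.   28.7  59.8]
th 50.950682648164694 yawdev -0.2995621197543145 roll 0.1033953937674128 foot(rest) [8.7, -1.4, 2.6]
```

View pics/c4.png

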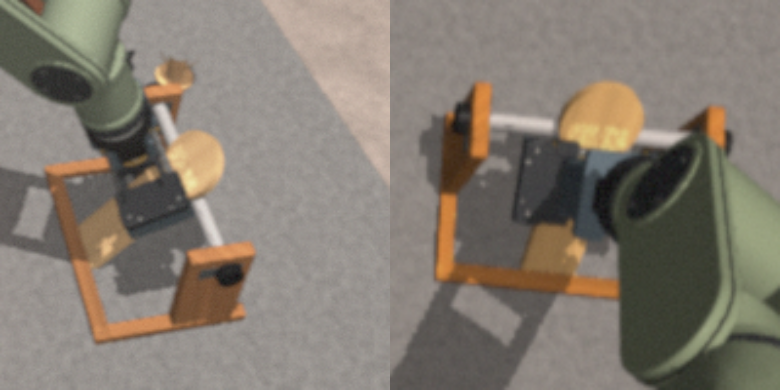

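The side and top crops show the foot along the strip and the head over the bar near its middle. The press held at about 12 N normal for over half a second. Now I'll release.

move_arm([
  [[0.5,0,0,0,0,0,0],[0.7,0,0,0,0,0,0],[0.75,0,0,0,0,0,0],[0.9,0,0,0,0,0,0],[1.0,0,0,0,0,0,0],[1.0,0,0,0,0,0,0]],
])

```text
time_s: 14.98
ee_pos: [636.2, -206.6, 79.6]
ee_rot: [-179.8, -22.6, -4.2]
force: [-0.1, -0.3, 0.5]
gripper_width: 90.9
```

```bash
python3 - <<'E'
from plan import *
s=monitor.state();print(s['force'],s['torque'],cur()[0])
g=grab('top','t5');
E
```

```text
[-0.1233735  -0.28019914  0.49097459] [ 0.03563776  0.39317437 -0.03178225] [ 636.21795938 -206.58404713   79.61241477]
```

move_arm([
  [[1.0,0,0,-1,0,0,0],[1.0,0,0,-1.5,0,0,0],[1.0,0,0,-2,0,0,0],[1.0,0,0,-2,0,0,0],[1.0,0,0,-2,0,0,0],[1.0,0,0,-3,0,0,0],[1.0,0,0,-4,0,0,0],[1.0,0,0,0,0,0,0]],
])

```text
time_s: 16.02
ee_pos: [573.3, -203.0, 235.5]
ee_rot: [180.0, -23.0, -4.2]
force: [0.0, -0.5, 0.0]
gripper_width: 91.5
```

```bash
python3 - <<'E'
from plan import *
s=monitor.state();print(s['force'],cur()[0],s['qpos'].round(1))
a=cur();rows(a,(a[0]+np.array([-180,120,60]),a[1]),1,6)
E
```

```text
[ 0.01823943 -0.49680872  0.01408467] [ 573.34421972 -203.00557794  235.45561609] [-25.   10.2 101.6  10.9  47.1  63.3]
n=6 d=224.5 a=0.0
[[1.0, -2.5, -1.78, -2.15, 0.0, 0.0, 0.0],
[1.0, -2.5, -1.78, -2.15, 0.0, 0.0, 0.0],
[1.0, -2.5, -1.78, -2.15, 0.0, 0.0, 0.0],
[1.0, -2.5, -1.78, -2.15, 0.0, 0.0, 0.0],
[1.0, -2.5, -1.78, -2.15, 0.0, 0.0, 0.0],
[1.0, -2.5, -1.78, -2.15, 0.0, 0.0, 0.0]]
```

move_arm([
  [[1.0,-2.5,-1.8,-2.2,0,0,0],[1.0,-2.5,-1.8,-2.2,0,0,0],[1.0,-2.5,-1.8,-2.2,0,0,0],[1.0,-2.5,-1.8,-2.2,0,0,0],[1.0,-2.5,-1.8,-2.2,0,0,0],[1.0,-2.5,-1.8,-2.2,0,0,0],[1.0,0,0,0,0,0,0]],
])

```text
time_s: 16.9
ee_pos: [383.3, -77.2, 297.7]
ee_rot: [-180.0, -22.7, -4.3]
force: [1.4, -0.2, 0.8]
gripper_width: 90.8
```

```bash
python3 - <<'E'
from plan import *
f=grab('top','t6');s=grab('side','s6')
# panel plane from both depth maps, in the rest frame
for n,F,box in(('top',f,(100,215,400,520)),('side',s,(230,380,350,470))):
    P=cloud(F);hsv=cv2.cvtColor(F['color'],cv2.COLOR_RGB2HSV)
    m=(hsv[...,0]>15)&(hsv[...,0]<28)&(hsv[...,1]>60)&(hsv[...,1]<165)&(hsv[...,2]>90)
    q=P-O;X=q@ex;Y=q@ey;Zz=q[...,2]
    m&=(X>-5)&(X<160)&(abs(Y)<60)&(Zz>10)&(Zz<210)
    A=np.c_[X[m],Y[m],Zz[m]];c=A.mean(0);
    for _ in range(3):
        c=A.mean(0);nn=np.linalg.svd(A-c,full_matrices=False)[2][2];r=(A-c)@nn;A=A[abs(r)<2*r.std()+1]
    nn*=np.sign(nn[2]);print(n,m.sum(),'normal',nn.round(3),'lean',np.degrees(np.arctan2(-nn[0],nn[2])).round(1))
    for lo,hi in((15,40),(60,100),(110,130),(170,185)):
        k=(A[:,2]>lo)&(A[:,2]<hi);y=A[k,1]
        if k.sum()>5:print('  z',lo,hi,'y range',np.percentile(y,[2,98]).round(1))
    b=A[A[:,2]<40];x0=c[0]+(c[2]-0)*nn[2]/nn[0]
    print('  front face meets z=7 at x',round(float(c[0]-nn[2]*(7-c[2])/nn[0]-nn[1]*(0-c[1])/nn[0]),1),'min z',A[:,2].min().round(1),'max',A[:,2].max().round(1))
a=cv2.imread('pics/s6.png')[200:400,330:530];b=cv2.imread('pics/t6.png')[90:240,380:540]
cv2.imwrite('pics/c6.png',np.hstack([cv2.resize(a,(390,390)),cv2.resize(b,(390,390))]))
E
```

```text
top 1865 normal [-0.793  0.004  0.61 ] lean 52.4
  z 15 40 y range [-30.2  27.5]
  z 60 100 y range [-30.5  27.9]
  z 110 130 y range [-30.3  26.9]
  z 170 185 y range [-32.6  27. ]
  front face meets z=7 at x 2.0 min z 10.1 max 185.9
side 1953 normal [-0.792 -0.01   0.611] lean 52.3
  z 15 40 y range [-30.9  27.9]
  z 60 100 y range [-31.6  28.1]
  z 110 130 y range [-31.4  27.1]
  z 170 185 y range [-32.4  25. ]
  front face meets z=7 at x 0.8 min z 10.1 max 187.0
```

View pics/c6.png

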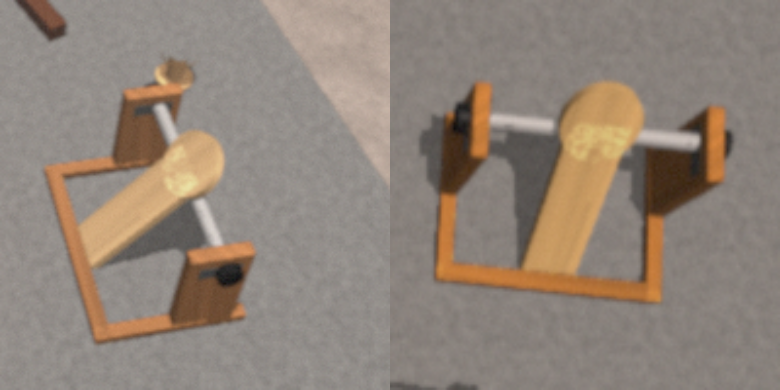

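The panel leans on its own at about 52.4° with its foot along the strip, square and within about 2 mm of centre. I'll hand it in.

```bash
python3 -c "
from h import *
print(job.job_done(), monitor.state()['time_s'])"
```

```text
the job is handed in; nothing more can be done
the job is handed in; nothing more can be done
```

The panel is standing in the leaning rest by itself, and the job is handed in at about 17 s of the 54 s allowed.

- **Placing:** I gripped the panel across its stem with the fingertips tilted 28° towards the foot. I stood it up inside the rest, felt the foot meet the bench and then the toe strip, and leaned it back until it met the bar at about 53°.
- **Pressing:** I held it against the bar for about 0.9 s. The wrist readings gave roughly 8 to 14 N along the panel's normal, about 12 N at the end. I estimate 6 to 10 N of that at the bar, because the bar force was not measured directly. At first bar contact the normal push was briefly about 16 N.
- **Final check from both cameras, arm withdrawn:**
  - The lean is 52.3–52.4°.
  - The panel is square to the bar within about 0.6° and within about 2 mm of its middle.
  - The front edge of the foot measures 1–2 mm from my estimated strip face. That is within the calibration error and agrees with the contact I felt.
- **Disagreements:** My two estimates of the rest's origin differed by about 2 mm. While pressing, the tool turned about 1.5° further than the panel, so the panel slipped slightly in the pads. It still bedded, and the final lean was not affected.
- **Other things on the bench:** the arm's path stayed clear of the bystanders, and I saw no sign of contact with them. I did not measure their positions again afterwards.

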